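# Stack the parts trays of a stripped laptop on its job sheet

### The arm

A 7-joint arm with a two-finger parallel gripper is mounted at the origin on the work surface. World frame = base frame: x ahead of the robot, y to its left, z up, the work surface at z = 0. Lengths are in m, angles in rad, forces in N, time in s.
With the tool pointing down it reaches from about 0.375 to 0.925 m from the base axis. Payload 3.1 kg.
Tool frame: the origin (TCP) lies between the finger pads; the fingertips stand 19 mm ahead of it and the grasp point (between the pads) is the TCP; z points along the fingers, y is the line along which they close (so a half turn about z gives the same grasp; the last joint's range is limited). The gripper opens to 85 mm and grips with 20 to 120 N. Pads are 22 mm wide; open, the fingers measure 114 mm over their backs; the gripper's body (76 mm by 85 mm) begins 54 mm behind the grasp point. The pads swing forward as they close: fully open they stand 13 mm farther back than shut.
Start: joints at [-1.338, 0.383, 0.044, 1.598, -0.018, 1.161, -0.05], TCP at [0.211, 0.615, 0.25] pointing down, gripper open.
Joint ranges: [-2.61, 2.61], [-0.41, 2.15], [-1.48, 1.57], [0, 2.5], [-1.57, 4.71], [0.05, 1.97], [-2.85, 2.85]. Speed limits (rad/s): [2.79, 2.79, 3.14, 3.14, 3.14, 3.14, 3.14].

### API

Orientations are given as a unit quaternion [x, y, z, w].
In Python, from bench import move_ptp, movel, move_j, move_gripper, pause, inverse_kinematics, read_camera, camera_params, MotionError, sign_off, look_for, tip_of, read_time_s, read_qpos, read_joint_vel, read_effort, read_eef_pos, read_tcp_rot, read_ft_force, read_ft_torque, read_finger_gap, read_grasp_force gives the robot as it stands. Calls block until the motion is done:
- move_ptp(position, orientation): joint-space move of the TCP to a pose.
- movel(position, orientation=None, speed=0.15): straight line of the TCP; orientation=None keeps the orientation; speed is the mean speed in m/s.
- move_j(angles): joint-space move.
- move_gripper(opening, effort=None): finger opening in m; effort is the grip in N (None keeps the last); returns when the fingers have stopped.
- pause(seconds).
- inverse_kinematics(position, orientation): joint angles nearest the present ones, or None.
- read_camera(name): name is "side" or "top"; returns the picture (400x640x3 uint8, red, green, blue); there is no depth.
- camera_params(name): a dict with "K" (3x3 intrinsics, pixels), "camera_from_world" (4x4, takes a point from world to camera coordinates). Camera axes: x right, y down, z forward; pixel columns grow to the right and rows downward; lengths in m; the calibration is good to about 2 mm. A picture is of the moment at which its call begins. camera_params takes no time and is no camera call.
A pose or a line that the arm cannot do raises MotionError and nothing moves.
- sign_off(): hands the job in; it is judged then, once.
Trained networks look in the newest picture that a camera, given by its name, has taken for a name from the list of things; names that differ only in an ending like _2 or _b are one class to them, and where a whole thing is asked for, a point or a joint stands for the part that bears it (a point fixed in the world has none). Each returns a list of dicts, best first, with "confidence" (0 to 1); they miss things now and then, are a little off and sometimes report something else, mostly with a low value. They report only what shows in the picture. A call takes as long as a camera call.
- look_for(camera, name): "at" ([column, row] in pixels, amid what is visible of it).
- tip_of(camera, name): "at" ([column, row] in pixels: a listed point, or the origin of a listed thing).
Readings, each from a call of its own:
- read_time_s(): time.
- read_qpos(): joint angles.
- read_joint_vel(): joint speeds.
- read_effort(): joint torques, N m.
- read_eef_pos(): TCP position.
- read_tcp_rot(): TCP orientation.
- read_ft_force(): force on the tool from outside, world axes, zero at the start.
- read_ft_torque(): the same for the moment, N m.
- read_finger_gap(): finger opening in m.
- read_grasp_force(): force on a finger pad.
Only numpy, scipy, OpenCV 4.12 (cv2) and the standard library are available. Lean on these libraries where they do the work, as an engineer would, in place of code of your own. Each camera call takes 0.05 s, during which the arm holds its last target. There are 200 camera calls.

### The job

The laptop's strip-down is finished for today: stack its four parts trays on the clipboard in the order in which it came apart, so that they come off the top in the order of reassembly. The tray with the cover screws goes at the bottom, in the middle of the job sheet and lengthways with it, then the memory modules on it, then the fan, and the display hinges on top, each tray's foot dropped fully into the tray below. Keep the trays level so that nothing spills, and leave the empty spare tray, the tape, the battery and the screwdriver where they lie.

Things in the scene. Friction and masses are not known exactly. Their poses are not given: they have to be found in the camera images.
- screw_tray_mid (a point): Tray of cover screws: 21 small dark screw heads in 3 rows. The tray: loose, grey plastic, 105 (x) by 60 (y) by 36 mm high, open top, 3 mm walls, pink foam inside, 0.12 kg. It stands on a foot 90 x 45 mm, 4 mm deep, that drops with 4.5 mm play all round into the top of another tray: stacked trays repeat every 32 mm. Point: tray's centre, 18 mm above its underside, z up. Grip by the outer sides, 60 mm apart.
- memory_tray_mid (a point): Tray of two memory modules: flat green sticks with black chips. The tray: loose, grey plastic, 105 (x) by 60 (y) by 36 mm high, open top, 3 mm walls, pink foam inside, 0.12 kg. It stands on a foot 90 x 45 mm, 4 mm deep, that drops with 4.5 mm play all round into the top of another tray: stacked trays repeat every 32 mm. Point: tray's centre, 18 mm above its underside, z up. Grip by the outer sides, 60 mm apart.
- fan_tray_mid (a point): Tray of the cooling fan: a black round blower, 49 mm across. The tray: loose, grey plastic, 105 (x) by 60 (y) by 36 mm high, open top, 3 mm walls, pink foam inside, 0.12 kg. It stands on a foot 90 x 45 mm, 4 mm deep, that drops with 4.5 mm play all round into the top of another tray: stacked trays repeat every 32 mm. Point: tray's centre, 18 mm above its underside, z up. Grip by the outer sides, 60 mm apart.
- hinge_tray_mid (a point): Tray of the two display hinges: bare steel brackets with pins. The tray: loose, grey plastic, 105 (x) by 60 (y) by 36 mm high, open top, 3 mm walls, pink foam inside, 0.12 kg. It stands on a foot 90 x 45 mm, 4 mm deep, that drops with 4.5 mm play all round into the top of another tray: stacked trays repeat every 32 mm. Point: tray's centre, 18 mm above its underside, z up. Grip by the outer sides, 60 mm apart.
- empty_tray_mid (a point): A spare parts tray, the same grey tray of the same size as the others but with nothing on its pink foam. Loose; it is not part of the job. The point is its centre, 18 mm above its underside.
- sheet (a point): The centre of the paper job sheet on the clipboard, on the paper's upper face, 5 mm above the bench. The sheet is 190 mm long (x) by 148 mm wide (y); the brown clipboard is 235 x 165 mm and does not move; its steel clip, 15 mm high, is at the +x end and begins 91 mm from this point. z up.
- mini_pc: A small black desktop computer, 179 x 183 mm and 34 mm high, lying flat; it does not move. Origin: centre of its underside, on the bench.
- tape_roll: A loose roll of black tape lying flat, 78 mm across, 19 mm high; not part of the job. Origin: centre of its underside, on the bench.
- battery: A loose black laptop battery lying flat, 150 mm (x) by 58 mm (y), 11 mm thick; not part of the job. Origin: centre of its underside.
- screwdriver: A loose screwdriver, 190 mm long, lying on the bench along its own x axis; not part of the job. Origin: near its middle, at the bench.

How it is judged:
By the outcome, as a careful person would: the job done as asked, in the order asked, and still so for the second after the job is handed in, with the robot touching nothing.
It also fails if it takes over 115 s, if anything falls off the work surface, if the arm or the gripper's body presses on something with over 40 N, if the wrist force passes 120 N, or if a joint passes its speed limit or range.

## Working session

There is one attempt and no reset: what is moved stays moved. The work goes in short steps, each a Python script; the robot and the scene stay as the last script left them, time stands still between calls to the robot, and variables do not carry over. Pictures are saved under pics/ and viewed, at most 14 in all, crops included, and the job is handed in when it is done.

```bash
mkdir -p pics; cat > h.py <<'E'
import numpy as np, cv2
from bench import *
def snap(cam,fn=None):
    im=read_camera(cam)
    if fn: cv2.imwrite('pics/'+fn,im[:,:,::-1])
    return im
def ray(cam,px,z):
    p=camera_params(cam);K=np.array(p['K']);T=np.array(p['camera_from_world'])
    R,t=T[:3,:3],T[:3,3]
    d=R.T@np.linalg.inv(K)@np.array([px[0],px[1],1.]);c=-R.T@t
    return c+d*(z-c[2])/d[2]
def proj(cam,P):
    p=camera_params(cam);K=np.array(p['K']);T=np.array(p['camera_from_world'])
    q=T[:3,:3]@np.array(P)+T[:3,3];q=K@q;return q[:2]/q[2]
E
python3 - <<'E'
from h import *
for c in('top','side'):
    snap(c,c+'0.png')
    p=camera_params(c);T=np.array(p['camera_from_world']);print(c,-T[:3,:3].T@T[:3,3],p['K'][0])
    for n,z in(('screw_tray_mid',.018),('memory_tray_mid',.018),('fan_tray_mid',.018),('hinge_tray_mid',.018),('empty_tray_mid',.018),('sheet',.005),('mini_pc',0),('tape_roll',0),('battery',0),('screwdriver',0)):
        for d in tip_of(c,n)[:2]: print(n,np.round(d['at'],1),round(d['confidence'],2),ray(c,d['at'],z).round(3))
print(read_tcp_rot(),read_time_s())
E
```

```text
top [ 0.40189471 -0.01247752  1.01806452] [374.06006349   0.         324.32721281]
screw_tray_mid [322.5 179.6] 0.66 [0.658 0.014 0.018]
screw_tray_mid [289.  207.5] 0.5 [0.582 0.107 0.018]
memory_tray_mid [382.8 212.8] 0.84 [ 0.561 -0.147  0.018]
fan_tray_mid [423.8 180.8] 0.7 [ 0.646 -0.263  0.018]
hinge_tray_mid [326. 251.] 0.97 [0.462 0.009 0.018]
empty_tray_mid [286.6 212.4] 0.85 [0.569 0.114 0.018]
sheet [455.4 283.5] 0.86 [ 0.37  -0.328  0.005]
sheet [421.9 179.4] 0.36 [ 0.654 -0.261  0.005]
mini_pc [201.5 277.8] 0.62 [0.399 0.346 0.   ]
tape_roll [231.4 194.5] 0.64 [0.627 0.271 0.   ]
battery [361.8 141.3] 0.69 [ 0.772 -0.1    0.   ]
screwdriver [283.3 139.1] 0.87 [0.785 0.125 0.   ]
side [-0.07790846 -0.8339821   0.79522433] [437.11229332   0.         323.39063074]
screw_tray_mid [337.6 188.8] 0.79 [0.661 0.029 0.018]
memory_tray_mid [348.1 233.1] 0.66 [ 0.548 -0.155  0.018]
fan_tray_mid [401.  238.1] 0.97 [ 0.649 -0.257  0.018]
hinge_tray_mid [287.  218.6] 0.86 [ 0.45  -0.001  0.018]
hinge_tray_mid [398.2 201.6] 0.58 [ 0.765 -0.134  0.018]
empty_tray_mid [348.5 170.8] 0.68 [0.758 0.09  0.018]
empty_tray_mid [299.5 186.4] 0.62 [0.573 0.112 0.018]
sheet [341.6 303.4] 0.57 [ 0.383 -0.326  0.005]
mini_pc [215.1 174.7] 0.73 [0.401 0.359 0.   ]
tape_roll [288.4 165.6] 0.81 [0.631 0.262 0.   ]
battery [395.2 204.2] 0.55 [ 0.768 -0.121  0.   ]
battery [402.5 238.8] 0.38 [ 0.668 -0.248  0.   ]
screwdriver [347.5 171.4] 0.57 [0.772 0.111 0.   ]
[ 1.64634287e-01  9.86354678e-01 -3.31751513e-05 -1.16507235e-05] 1.1
```

View pics/top0.png

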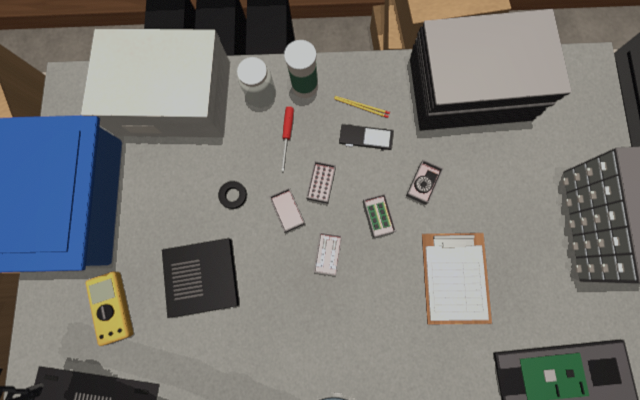

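View pics/side0.png

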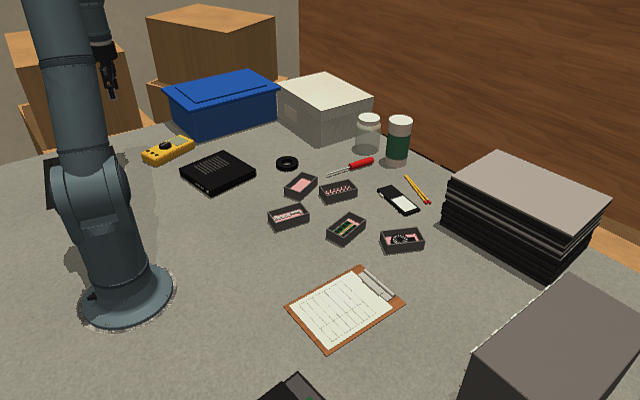

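The top view shows the screws tray at (322,182), empty at (288,210), hinges at (327,254), memory at (378,216) and fan at (424,182). The sheet is at about (458,283) with its clip at the top (+x). The side view agrees. Next I fit the tray box silhouettes for exact poses.

```bash
cat >> h.py <<'E'
from scipy.optimize import minimize
def boxpts(x,y,yaw,z0,hx=.0525,hy=.03,h=.036):
    c,s=np.cos(yaw),np.sin(yaw)
    return [(x+c*a-s*b,y+s*a+c*b,z) for z in(z0,z0+h) for a in(-hx,hx) for b in(-hy,hy)]
def mask(im,bench=None):
    l=cv2.cvtColor(im,cv2.COLOR_RGB2LAB).astype(float)
    b=np.median(l[150:300,250:450].reshape(-1,3),0) if bench is None else bench
    d=l-b; return np.clip(np.maximum(np.maximum(-d[...,0]/45,d[...,0]/60),np.hypot(d[...,1],d[...,2])/8),0,1)
S=8
def sil(cam,pts,o,n=90):
    q=np.array([proj(cam,p) for p in pts]); q=(q-o+.5)*S*16
    m=np.zeros((n*S,n*S),np.uint8); cv2.fillConvexPoly(m,cv2.convexHull(q.round().astype(np.int32))[:,0],255,shift=4)
    return cv2.resize(m,(n,n),interpolation=cv2.INTER_AREA)/255.
def solid(im):
    m=(mask(im)>.5).astype(np.uint8)
    n=255*np.ones_like(m); cs,_=cv2.findContours(m,cv2.RETR_EXTERNAL,cv2.CHAIN_APPROX_NONE)
    o=np.zeros_like(m); cv2.drawContours(o,cs,-1,1,-1); return o,cs
def fit(ims,x,y,yaw,z0=0.,n=60,**kw):
    ms={}
    for c,im in ims.items():
        ctr=proj(c,(x,y,z0+.018)); o=np.round(ctr)-n//2
        m,cs=solid(im); lab=cv2.connectedComponents(m)[1]
        r,k=int(ctr[1]),int(ctr[0]); ms[c]=(o,(lab==lab[r,k])[int(o[1]):int(o[1])+n,int(o[0]):int(o[0])+n].astype(float))
    def f(p):
        e=0
        for c,(o,m) in ms.items():
            s=sil(c,boxpts(p[0]/100,p[1]/100,p[2]/5,z0,**kw),o,n); e+=np.abs(s-m).sum()/m.sum()
        return e
    best=min((minimize(f,[x*100,y*100,w*5],method='Nelder-Mead',options=dict(initial_simplex=[[x*100,y*100,w*5],[x*100+1,y*100,w*5],[x*100,y*100+1,w*5],[x*100,y*100,w*5+1]])) for w in np.atleast_1d(yaw)),key=lambda r:r.fun)
    return best.x/[100,100,5],best.fun
E
cat > a.py <<'E'
from h import *
ims={c:cv2.imread(f'pics/{c}0.png')[:,:,::-1].copy() for c in('top','side')}
G=dict(screw=(.656,.014),memory=(.56,-.147),fan=(.648,-.26),hinge=(.459,.006),empty=(.573,.111))
for n,(x,y) in G.items():
    for cs in(('top',),('side',),('top','side')):
        r,e=fit({c:ims[c] for c in cs},x,y,[-.6,-.2,.2,.6]); print(n,cs,r.round(4),round(e,3))
im=ims['top'][220:340,410:510]; hsv=cv2.cvtColor(ims['top'],cv2.COLOR_RGB2HSV)
m=((hsv[...,1]<40)&(hsv[...,2]>190)).astype(np.uint8); m[:, :410]=0;m[:,505:]=0;m[:225]=0;m[335:]=0
cc=max(cv2.findContours(m,0,1)[0],key=cv2.contourArea)
q=cv2.boxPoints(cv2.minAreaRect(cc)); print('sheet',[ray('top',p,.005).round(4)[:2].tolist() for p in q])
m=((hsv[...,1]>90)|((hsv[...,1]<40)&(hsv[...,2]>190))).astype(np.uint8); m[:, :410]=0;m[:,505:]=0;m[:225]=0;m[335:]=0
cc=max(cv2.findContours(m,0,1)[0],key=cv2.contourArea)
q=cv2.boxPoints(cv2.minAreaRect(cc)); print('board',[ray('top',p,.0045).round(4)[:2].tolist() for p in q])
a=cv2.resize(ims['top'][125:335,255:500],None,fx=2.8,fy=2.8,interpolation=cv2.INTER_CUBIC)
cv2.imwrite('pics/crop.png',a[:,:,::-1])
E
python3 a.py
```

```text
Traceback (most recent call last):
  File "a.py", line 6, in <module>
    r,e=fit({c:ims[c] for c in cs},x,y,[-.6,-.2,.2,.6]); print(n,cs,r.round(4),round(e,3))
        ~~~^^^^^^^^^^^^^^^^^^^^^^^^^^^^^^^^^^^^^^^^^^^^
  File "h.py", line 43, in fit
    best=min((minimize(f,[x*100,y*100,w*5],method='Nelder-Mead',options=dict(initial_simplex=[[x*100,y*100,w*5],[x*100+1,y*100,w*5],[x*100,y*100+1,w*5],[x*100,y*100,w*5+1]])) for w in np.atleast_1d(yaw)),key=lambda r:r.fun)
  File "h.py", line 43, in <genexpr>
    best=min((minimize(f,[x*100,y*100,w*5],method='Nelder-Mead',options=dict(initial_simplex=[[x*100,y*100,w*5],[x*100+1,y*100,w*5],[x*100,y*100+1,w*5],[x*100,y*100,w*5+1]])) for w in np.atleast_1d(yaw)),key=lambda r:r.fun)
              ~~~~~~~~^^^^^^^^^^^^^^^^^^^^^^^^^^^^^^^^^^^^^^^^^^^^^^^^^^^^^^^^^^^^^^^^^^^^^^^^^^^^^^^^^^^^^^^^^^^^^^^^^^^^^^^^^^^^^^^^^^^^^^^^^^^^^^^^^^^^^^^^^^^^^^^^^^^^^^^^
  File "h.py", line 41, in f
    s=sil(c,boxpts(p[0]/100,p[1]/100,p[2]/5,z0,**kw),o,n); e+=np.abs(s-m).sum()/m.sum()
  File "h.py", line 25, in sil
    q=np.array([proj(cam,p) for p in pts]); q=(q-o+.5)*S*16
                ~~~~^^^^^^^
  File "h.py", line 13, in proj
    p=camera_params(cam);K=np.array(p['K']);T=np.array(p['camera_from_world'])
ValueError: time passes only in moves, steps and waits
```

```bash
python3 - <<'E'
s=open('h.py').read()
s=s.replace("from bench import *\n","from bench import *\nimport functools\n_cp=camera_params\n@functools.lru_cache\ndef camera_params(c): return _cp(c)\n",1)
open('h.py','w').write(s)
E
time python3 a.py
```

```text
screw ('top',) [ 0.6478  0.0186 -0.2342] 0.054
screw ('side',) [ 0.6513  0.017  -0.2381] 0.053
screw ('top', 'side') [ 0.6486  0.0181 -0.2362] 0.127
memory ('top',) [ 0.5515 -0.1333  0.2289] 0.04
memory ('side',) [ 0.5539 -0.137   0.2283] 0.047
memory ('top', 'side') [ 0.5522 -0.1344  0.2271] 0.151
fan ('top',) [ 0.6414 -0.2603 -0.4677] 0.044
fan ('side',) [ 0.642  -0.2645 -0.4687] 0.048
fan ('top', 'side') [ 0.6418 -0.2617 -0.4692] 0.14
hinge ('top',) [ 0.4578  0.0029 -0.1672] 0.226
hinge ('side',) [ 0.4554  0.0039 -0.1717] 0.329
hinge ('top', 'side') [ 0.4557  0.0036 -0.1728] 0.558
empty ('top',) [0.5735 0.1116 0.3987] 0.113
empty ('side',) [0.5761 0.1105 0.3824] 0.378
empty ('top', 'side') [0.574  0.1112 0.3919] 0.502
sheet [[0.4842, -0.2592], [0.4903, -0.4093], [0.2818, -0.4016], [0.2755, -0.2574]]
board [[0.5022, -0.2493], [0.5083, -0.4214], [0.2694, -0.4109], [0.263, -0.2465]]
real	0m7.605s
user	0m7.616s
sys	0m0.809s
```

View pics/crop.png

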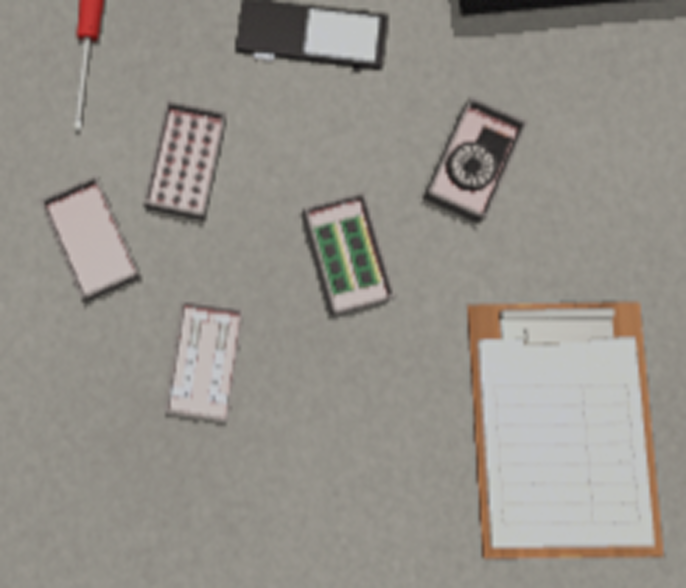

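The crop confirms the tray identities and shows the bare paper on the board. The hinge tray's light rim broke its mask, so I'll refit that one and rectify the sheet onto its plane.

```bash
sed -i "s/m=(mask(im)>.5).astype(np.uint8)/m=cv2.morphologyEx((mask(im)>.4).astype(np.uint8),cv2.MORPH_CLOSE,np.ones((3,3)))/" h.py
cat > b.py <<'E'
from h import *
ims={c:cv2.imread(f'pics/{c}0.png')[:,:,::-1].copy() for c in('top','side')}
for n,(x,y,w) in dict(screw=(.65,.018,-.23),memory=(.5525,-.135,.23),fan=(.642,-.262,-.47),hinge=(.4575,.003,-.17),empty=(.575,.111,.39)).items():
    print(n,[(r.round(4).tolist(),round(e,3)) for r,e in (fit({c:ims[c] for c in cs},x,y,w) for cs in(('top',),('side',)))])
W=[(.25,-.22),(.55,-.22),(.55,-.45),(.25,-.45)]
for c,im in ims.items():
    s=np.float32([proj(c,(*p,.005)) for p in W]); d=np.float32([((p[0]-.25)*2000,(-.22-p[1])*2000) for p in W])
    w=cv2.warpPerspective(im,cv2.getPerspectiveTransform(s,d),(600,460),flags=cv2.INTER_CUBIC)
    cv2.imwrite(f'pics/w_{c}.png',w[:,:,::-1])
    h=cv2.cvtColor(w,cv2.COLOR_RGB2HSV); m=((h[...,1]<60)&(h[...,2]>150)).astype(np.uint8); m[:,400:]=0
    m=cv2.morphologyEx(m,cv2.MORPH_CLOSE,np.ones((9,9))); m=cv2.morphologyEx(m,cv2.MORPH_OPEN,np.ones((25,25)))
    cc=max(cv2.findContours(m,0,1)[0],key=cv2.contourArea)[:,0].astype(float)
    P=np.c_[.25+cc[:,0]/2000,-.22-cc[:,1]/2000]
    def cost(p):
        u=(P-p[:2])@[[np.cos(p[2]),-np.sin(p[2])],[np.sin(p[2]),np.cos(p[2])]]
        v=np.abs(np.c_[u[:,0]+.095,u[:,1]-.074,u[:,1]+.074]).min(1)[P[:,0]<.44]
        return np.minimum(v,.005).mean()*1000
    r=min((minimize(cost,[.375,-.328+k,t],method='Nelder-Mead',options=dict(initial_simplex=[[.375,-.328,t],[.38,-.328,t],[.375,-.323,t],[.375,-.328,t+.03]])) for t in(-.06,0,.06) for k in(0,)),key=lambda r:r.fun)
    bx=(m.sum(0)>0).nonzero()[0][0];print(c,'sheet',r.x.round(4),r.fun,'width mm',m[:,200:380].sum(0).mean()/2)
E
python3 b.py
```

```text
screw [([0.6481, 0.0188, -0.2309], np.float64(0.047)), ([0.6513, 0.0176, -0.2297], np.float64(0.257))]
memory [([0.5516, -0.133, 0.2236], np.float64(0.045)), ([0.5537, -0.1367, 0.2341], np.float64(0.045))]
fan [([0.6414, -0.2602, -0.4622], np.float64(0.047)), ([0.6421, -0.2641, -0.4621], np.float64(0.046))]
hinge [([0.4521, 0.0053, -0.1439], np.float64(0.148)), ([0.4557, 0.0044, -0.1693], np.float64(0.313))]
empty [([0.5735, 0.1118, 0.4023], np.float64(0.052)), ([0.5761, 0.1105, 0.3813], np.float64(0.483))]
top sheet [ 0.3733 -0.3308 -0.0053] 0.37006834420663515 width mm 149.6027777777778
side sheet [ 0.3755 -0.3318 -0.0085] 0.1541403617677636 width mm 159.01944444444445
```

View pics/w_top.png

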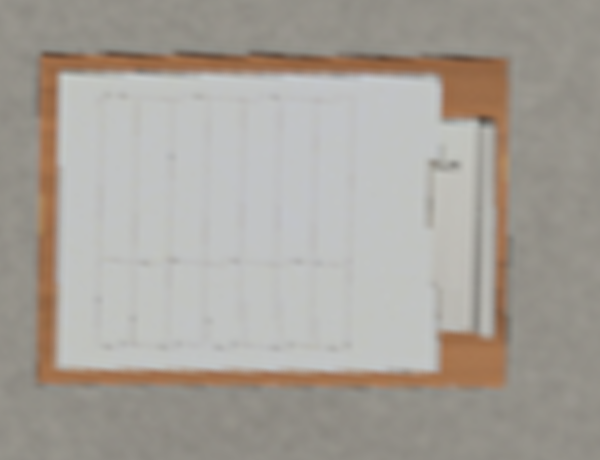

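The rectified top view puts the paper corners at (58,73) and (440,371), which measures 191 x 149 mm and matches the given sheet. Its centre is about (0.375,-0.331) with yaw about -0.006. I'll refit the hinge tray, check IK, and move the screws tray first.

```bash
cat > r.py <<'E'
from h import *
SH=np.array([.375,-.331]);SY=-.006
def q(yaw): f=(np.pi+yaw)/2; return [np.cos(f),np.sin(f),0,0]
GZ=.028; HI=.21
def pick(x,y,yaw):
    move_gripper(.082,40); move_ptp([x,y,.12],q(yaw)); movel([x,y,GZ],speed=.1)
    print('pre',read_ft_force()); move_gripper(.05,40); print('gap',read_finger_gap(),'F',read_grasp_force(),read_time_s())
    movel([x,y,HI],speed=.15); print('lift gap',read_finger_gap(),read_ft_force())
def carry(x=SH[0],y=SH[1],yaw=SY,z=HI):
    movel([x,y,z],q(yaw),speed=.25)
def lower(k,x=SH[0],y=SH[1],base=.005):
    t=base+.032*k+GZ; f0=read_ft_force()[2]
    movel([x,y,t+.01],speed=.12)
    for d in np.arange(.008,-.0041,-.001):
        movel([x,y,t+d],speed=.02); f=read_ft_force()[2]-f0
        if abs(f)>4: break
    print('tier',k,'stop at d mm',d*1000,'f',f,read_time_s()); return d
def release(z=HI):
    p=read_eef_pos(); move_gripper(.082); movel([p[0],p[1],max(z,p[2])],speed=.2); print('t',read_time_s())
E
python3 - <<'E'
from r import *
im=cv2.imread('pics/top0.png')[:,:,::-1].copy()
for n,(x,y,w) in dict(screw=(.65,.018,-.23),memory=(.5525,-.135,.23),fan=(.642,-.262,-.465),hinge=(.4565,.003,-.165),sheet=(.375,-.331,0)).items():
    print(n,[np.round(inverse_kinematics([x,y,z],q(w)) ,2).tolist() for z in(GZ,.21)])
for c in('top','side'):
    im=cv2.imread(f'pics/{c}0.png')[:,:,::-1].copy()
    W=[(.37,.09),(.53,.09),(.53,-.09),(.37,-.09)]
    s=np.float32([proj(c,(*p,.036)) for p in W]); d=np.float32([((p[0]-.37)*2500,(.09-p[1])*2500) for p in W])
    w=cv2.warpPerspective(im,cv2.getPerspectiveTransform(s,d),(400,450),flags=cv2.INTER_CUBIC)
    cv2.imwrite(f'pics/h_{c}.png',w[:,:,::-1])
cv2.imwrite('pics/h.png',np.hstack([cv2.imread(f'pics/h_{c}.png') for c in('top','side')]))
E
```

```text
screw [[-0.39, 0.68, 0.39, 1.74, -0.34, 0.79, 1.5], [-0.53, 0.47, 0.57, 1.66, -0.28, 1.1, 1.46]]
memory [[-0.25, 0.58, 0.51, 1.95, -0.42, 0.71, 2.32], [-0.56, 0.37, 0.88, 1.87, -0.32, 1.05, 2.25]]
fan [[-0.12, 0.81, 0.64, 1.63, -0.58, 0.9, 1.85], [-0.26, 0.64, 0.86, 1.55, -0.51, 1.19, 1.8]]
hinge [[-0.6, 0.43, 0.57, 2.22, -0.41, 0.6, 1.67], [-0.77, 0.05, 0.7, 2.11, -0.04, 0.99, 1.35]]
sheet [[0.79, 0.44, -0.17, 2.09, 0.13, 0.62, 2.1], [0.8, 0.15, -0.17, 1.98, 0.03, 1.01, 2.18]]
```

View pics/h.png

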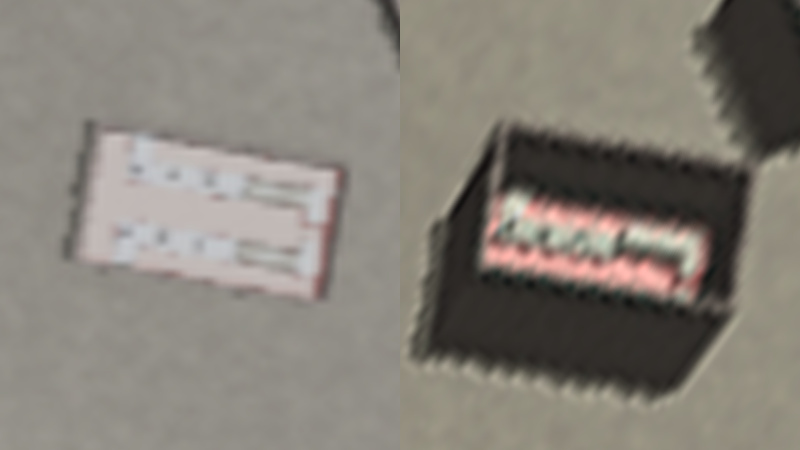

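Averaging both views, the hinge tray is at about (0.4555,0.004) with yaw -0.163. Picking the screws tray now.

```bash
python3 - <<'E'
from r import *
print(read_time_s()); pick(.6497,.0182,-.232); carry()
d=lower(0); release(); 
for c in('top','side'): snap(c,c+'1.png')
E
python3 - <<'E'
import cv2,numpy as np
a=cv2.imread('pics/top1.png')[200:340,360:520];b=cv2.imread('pics/side1.png')[210:370,260:440]
cv2.imwrite('pics/c1.png',np.hstack([cv2.resize(a,(400,350)),cv2.resize(b,(394,350))]))
E
```

```text
1.1
pre [0.44696521 0.08513381 0.04656616]
gap 0.05939405335717201 F 45.44499099254608 5.375
lift gap 0.059094350777587526 [ 0.48191419  0.49649727 -1.4324036 ]
tier 0 stop at d mm 0.0 f 11.102190838267132 12.4583
t 13.85
```

View pics/c1.png

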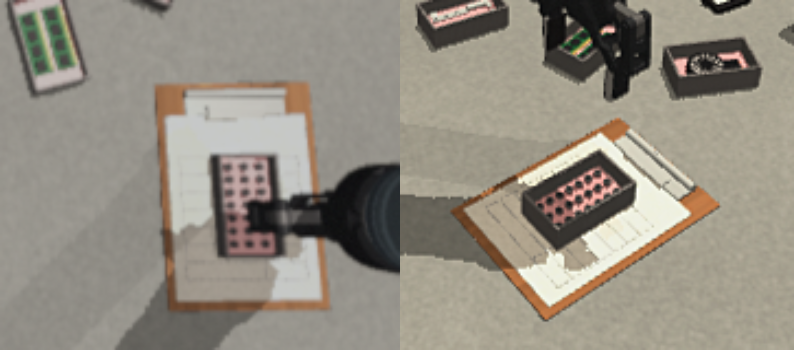

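The screws tray sits centred and lengthways on the sheet. Contact came at the expected height. Memory next.

```bash
python3 - <<'E'
from r import *
pick(.5527,-.135,.229); 
for c in('top','side'): snap(c,c+'2a.png')
carry(); d=lower(1)
if d<.0025: release()
for c in('top','side'): snap(c,c+'2.png')
print(read_time_s())
E
python3 - <<'E'
import cv2,numpy as np
from h import *
a=cv2.imread('pics/top2a.png')
for (x,y,w,z,h) in((.375,-.331,-.006,.005,.036),):
  for c,o in(('top','A'),('side','B')):
    im=cv2.imread(f'pics/{c}2a.png'); im=cv2.resize(im,None,fx=4,fy=4)
    P=boxpts(x,y,w,.005)
    for i,j in((4,5),(5,7),(7,6),(6,4)): cv2.line(im,*[tuple(((proj(c,P[k])+.5)*4).round().astype(int).tolist()) for k in(i,j)],(0,255,0),1)
    u=((proj(c,(x,y,.02)))*4).astype(int); cv2.imwrite(f'pics/o_{c}.png',im[u[1]-200:u[1]+200,u[0]-200:u[0]+200])
b=cv2.imread('pics/side2.png')[210:370,260:440]
cv2.imwrite('pics/c2.png',np.vstack([np.hstack([cv2.imread('pics/o_top.png')[60:340],cv2.imread('pics/o_side.png')[60:340]]),np.hstack([cv2.resize(b,(400,320)),cv2.resize(cv2.imread('pics/top2.png')[200:340,360:520],(400,320))])]))
E
```

```text
pre [-0.27632839 -0.33321695 -1.40436082]
gap 0.05948047692196755 F 45.177785754203796 16.65
lift gap 0.05907893542790264 [-0.07650275 -0.51402808 -2.19237706]
tier 1 stop at d mm 0.0 f 8.808957798486574 22.85
t 24.0833
24.1833
```

View pics/c2.png

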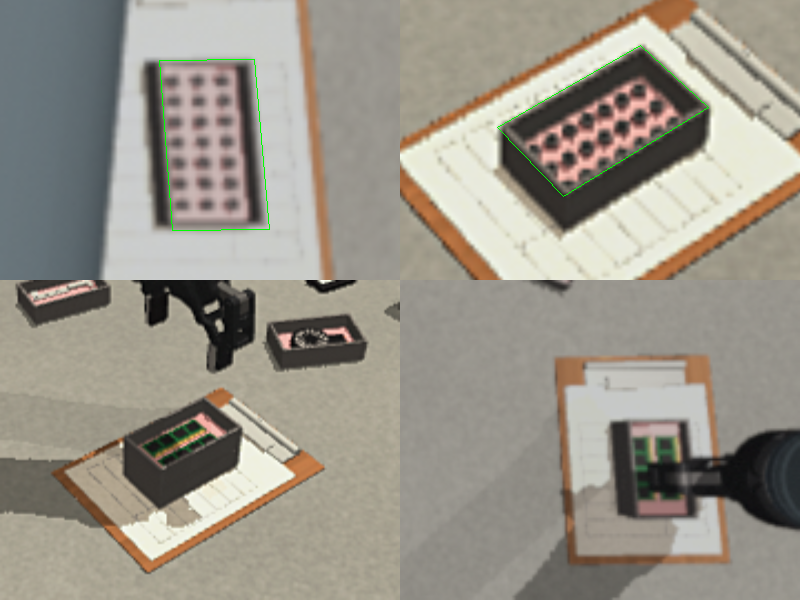

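The memory tray is seated: contact came at exactly 32 mm above the screws tray, and the side view shows it flush. Now the fan.

```bash
python3 - <<'E'
from r import *
pick(.6418,-.2622,-.465); carry(); d=lower(2)
if d<.0025:
    release()
    for c in('top','side'): snap(c,c+'3.png')
    pick(.4555,.0042,-.163); snap('side','side4a.png'); carry(); d=lower(3)
    if d<.0025: release()
for c in('top','side'): snap(c,c+'4.png')
b=[cv2.resize(cv2.imread(f'pics/side{n}.png')[190:350,260:440],(400,355)) for n in('3','4')]
cv2.imwrite('pics/c4.png',np.hstack(b))
E
```

```text
pre [-0.34172465  0.0766278  -0.58452073]
gap 0.05906152022501581 F 45.743696093559265 26.9167
lift gap 0.059151429343796434 [-0.46968163  0.65218767 -1.79151499]
tier 2 stop at d mm 0.0 f 9.806629627056633 32.7917
t 33.8667
pre [-0.07243477 -0.47646045 -0.63388536]
gap 0.05886792776885992 F 44.11261260509491 36.925
lift gap 0.059256159997829815 [-0.9663197  -0.19577153 -1.41697007]
tier 3 stop at d mm 0.0 f 6.857773067002224 42.8583
t 43.775
```

View pics/c4.png

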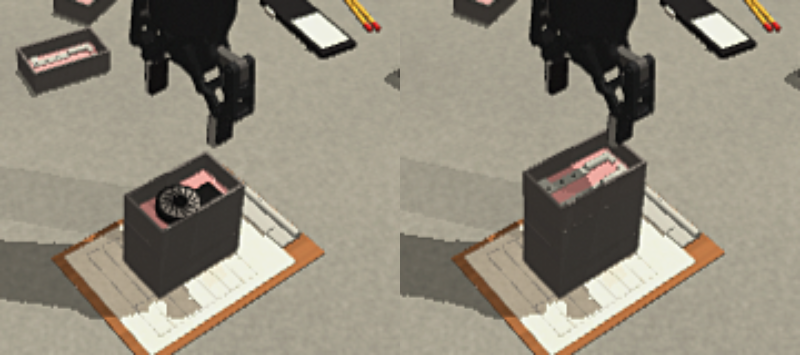

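Both trays made contact at the nominal height, and the stack looks straight. I'll retreat and take one clear look before handing in.

```bash
python3 - <<'E'
from r import *
p=read_eef_pos(); movel([p[0],p[1],.26]); move_ptp([.4,.1,.3],q(0)); pause(.3)
for c in('top','side'): snap(c,c+'5.png')
a=cv2.resize(cv2.imread('pics/side5.png')[140:350,220:440],(400,382)); b=cv2.resize(cv2.imread('pics/top5.png')[120:330,300:500],(400,420))[:382]
cv2.imwrite('pics/c5.png',np.hstack([a,b]))
E
```

```text
(no output)
```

View pics/c5.png

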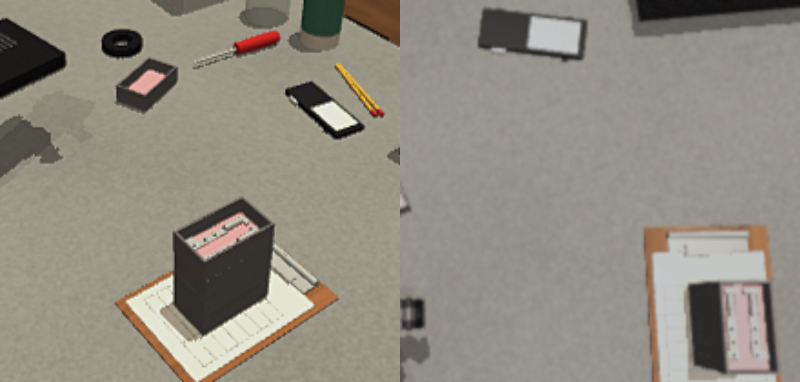

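The stack is straight and level on the sheet, with the hinges on top. The spare tray, tape, battery and screwdriver are where they lay.

```bash
python3 -c "
from bench import *
print(read_time_s(),sign_off())"
```

```text
the job is handed in; nothing more can be done
46.35 None
```

The four trays are stacked on the job sheet, screws at the bottom, then memory, fan and hinges on top, each fully seated with nothing else disturbed; the job was handed in at 46 s.

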